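Sort vials, caps and a stopper into the bench trays

ROBOT

A 6-joint arm with a two-finger parallel gripper is mounted at the origin on the work surface. World frame = base frame: x ahead of the robot, y to its left, z up, the work surface at z = 0. Lengths are in m, angles in rad, forces in N, time in s.
With the tool pointing down it reaches from about 0.35 to 0.975 m from the base axis. Payload 17.4 kg.
Tool frame: the origin (TCP) lies on the centre line of the jaws, within the pads' length; the fingertips stand 19 mm ahead of it and the grasp point (between the pads) is the TCP; z points along the fingers, y is the line along which they close (so a half turn about z gives the same grasp; the last joint's range is limited). The gripper opens to 85 mm and grips with 20 to 120 N. Pads are 22 mm wide; open, the fingers measure 114 mm over their backs; the gripper's body (76 mm by 85 mm) begins 54 mm behind the grasp point. The pads swing forward as they close: fully open they stand 13 mm farther back than shut.
Start: joints at [1.072, 0.116, 1.442, -0, 1.584, -0.038], TCP at [0.3, 0.605, 0.25] pointing down, gripper open.
Joint ranges: [-2.83, 2.83], [-0.83, 2.19], [0.07, 2.5], [-1.14, 4.28], [0.01, 3], [-2.97, 2.97]. Speed limits (rad/s): [1.89, 1.89, 2.22, 3.14, 3.14, 3.14].

INTERFACE

Orientations are given as [roll, pitch, yaw] about the fixed x, y, z axes, in that order (R = Rz(yaw) Ry(pitch) Rx(roll)).
In Python, from bench import bot, camrig, telemetry, finish_job gives the robot as it stands (bot), with the cameras (camrig), the job as plain functions and the readings (telemetry).
- The arm moves only by the shell command python3 steer.py 'ROWS' [OPENING] [FORCE]. ROWS is a JSON list of rows, 1 to 10 of them, each written [[dx, dy, dz], [rx, ry, rz]]: dx, dy, dz in fractions of the full range, 1 being 750 mm, then a rotation vector rx, ry, rz in parts of the range, where 1.0 means 120 degrees; each row is the pose to reach, as a shift and turn from the pose commanded when the command began, along the tool's axes at that moment; what a row does not reach only later rows make up. A row lasts 1/8 s, in which the tool goes at most 0.0625 m and 0.188 rad, less where a joint would pass 70% of its speed; a pose out of reach is approached as far as the arm can. OPENING is the opening from 0.0 (shut) to 1.0 (fully open), set as the command begins (- or left out keeps the last). The fingers move at their own pace and stop on an object; FORCE is the grip in N (left out, the last holds). Time passes only in rows, so rows that do not move let the fingers close. It prints the time, the measured TCP pose, the force, the opening and the grip force at its end. A shift or turn number past 1, either way, is cut back to 1. Input that does not fit is refused with a message, and nothing moves.
- telemetry.observe(): the state, without advancing time (a new reading comes with each control period).
- camrig.snapshot(name): name is "side" or "top" or "wrist"; returns a dict with "frame" (384x512x3 uint8, red, green, blue), "fx", "fy", "cx", "cy" (pixels), "k1" (the pictures are not rectified: a ray, as slopes to the right and down, at radius r is drawn at 1 + k1 r^2 times it, then the intrinsics apply), "R" (3x3) and "t" (3): a world point X has camera coordinates R X + t; the wrist camera has in their place "tool_from_camera" (4x4, takes a point from camera to tool coordinates, whose origin is the TCP and whose axes are the flange's). Camera axes: x right, y down, z forward; pixel columns grow to the right and rows downward; lengths in m; the calibration is good to about 2 mm. A picture is of the moment at which its call begins: read the wrist's pose just before it. There is no depth.
- finish_job(): hands the job in; it is judged then, once.
The state is a dict: "clock": time; "joint_pos": joint angles; "joint_velocities": joint speeds; "joint_torque": joint torques, N m; "position": TCP position; "ee_rot": TCP orientation; "ft_force": force on the tool from outside, world axes, zero at the start; "moment": the same for the moment, N m; "gripper_width": opening from 0.0 (shut) to 1.0 (fully open); "gripper_force": force on a finger pad.
Only numpy, scipy, OpenCV 4.12 (cv2) and the standard library are available. Lean on these libraries where they do the work, as an engineer would, in place of code of your own. Each camera call takes 0.05 s, during which the arm holds its last target. There are 200 camera calls.

TASK

Tidy the laboratory bench: put the two amber glass vials in the red tray and the two yellow bottle caps in the blue tray, one to each bay, and the black rubber stopper in either bay of the green tray. Everything ends resting on the tray floors the same way up as it is now, vials standing; lower the vials into place rather than dropping them from a height. Leave the conical flask and the reagent bottle standing where they are.

Things in the scene. Friction and masses are not known exactly. Their poses are not given: they have to be found in the camera images.
- vial_a: amber glass sample vial with a white screw lid, standing upright: body 28 mm in diameter and 46 mm high, then a short neck and the lid, 25 mm in diameter, from 50 to 62 mm (total height 62). About 35 g. Origin: centre of the underside, z axis up. The two vials are alike
- vial_b: amber glass sample vial with a white screw lid, standing upright: body 28 mm in diameter and 46 mm high, then a short neck and the lid, 25 mm in diameter, from 50 to 62 mm (total height 62). About 35 g. Origin: centre of the underside, z axis up. The two vials are alike
- cap_a: yellow plastic bottle cap, closed, with ribbed side and an orange disc on top, lying flat with the disc up: 42 mm in diameter, 28 mm high, about 25 g. Origin: centre of the underside, z axis up. The two caps are alike
- cap_b: yellow plastic bottle cap, closed, with ribbed side and an orange disc on top, lying flat with the disc up: 42 mm in diameter, 28 mm high, about 25 g. Origin: centre of the underside, z axis up. The two caps are alike
- stopper: black rubber stopper, a slightly tapered plug standing on its narrow end: 33 mm in diameter at the bottom, 38 mm at the top, 32 mm high, about 30 g. Origin: centre of the underside, z axis up
- red_tray: shallow red plastic tray for the vials, fixed to the bench, 120 (its x) by 150 (its y) by 20 mm high outside; walls 4 mm, floor 3 mm thick. A 4 mm divider along its x axis at y = 0, as high as the walls, makes two equal bays, each 112 (x) by 69 mm (y) inside, centred at y = +36.5 and -36.5 mm. Origin: centre of the underside; z up; turned by up to 0.25 rad.
- blue_tray: shallow blue plastic tray for the caps, fixed to the bench, 120 (its x) by 150 (its y) by 20 mm high outside; walls 4 mm, floor 3 mm thick. A 4 mm divider along its x axis at y = 0, as high as the walls, makes two equal bays, each 112 (x) by 69 mm (y) inside, centred at y = +36.5 and -36.5 mm. Origin: centre of the underside; z up; turned by up to 0.25 rad.
- green_tray: shallow green plastic tray for the stopper, fixed to the bench, 120 (its x) by 150 (its y) by 20 mm high outside; walls 4 mm, floor 3 mm thick. A 4 mm divider along its x axis at y = 0, as high as the walls, makes two equal bays, each 112 (x) by 69 mm (y) inside, centred at y = +36.5 and -36.5 mm. Origin: centre of the underside; z up; turned by up to 0.25 rad.
- flask: bystander, to be left alone: empty conical glass flask, loose; base 74 mm in diameter, neck 28 mm, 112 mm high. Origin: centre of the underside, z up
- bottle: bystander, to be left alone: green reagent bottle with paper label and blue cap, loose, 68 mm in diameter, 140 mm high. Origin: centre of the underside, z up

How it is judged:
At the end, for the whole second after the job is handed in: Each thing in its tray (vials, caps: one per bay, 5 mm or more off the divider line), centre within 45 mm in x, 62 mm in y of the tray origin, underside under 9 mm up, same way up within 0.15 rad, under 20 mm/s; flask and bottle upright within 0.15 rad, moved under 20 mm (x of vial_a in the frame of red_tray between -0.045 and 0.045 m and y of vial_a in the frame of red_tray between -0.062 and 0.062 m and z of each of vial_a, vial_b in the frame of red_tray below 0.009 m and angle between each of vial_a, vial_b, cap_a, cap_b, stopper, flask, bottle's own z axis and vertical below 0.15 rad and linear speed of each of vial_a, vial_b, cap_a, cap_b, stopper below 0.02 m/s and x of vial_b in the frame of red_tray between -0.045 and 0.045 m and y of vial_b in the frame of red_tray between -0.062 and 0.062 m and x of cap_a in the frame of blue_tray between -0.045 and 0.045 m and y of cap_a in the frame of blue_tray between -0.062 and 0.062 m and z of each of cap_a, cap_b in the frame of blue_tray below 0.009 m and x of cap_b in the frame of blue_tray between -0.045 and 0.045 m and y of cap_b in the frame of blue_tray between -0.062 and 0.062 m and x of stopper in the frame of green_tray between -0.045 and 0.045 m and y of stopper in the frame of green_tray between -0.062 and 0.062 m and z of stopper in the frame of green_tray below 0.009 m and ((y of vial_a in the frame of red_tray above 0.005 m and y of vial_b in the frame of red_tray below -0.005 m) or (y of vial_b in the frame of red_tray above 0.005 m and y of vial_a in the frame of red_tray below -0.005 m)) and ((y of cap_a in the frame of blue_tray above 0.005 m and y of cap_b in the frame of blue_tray below -0.005 m) or (y of cap_b in the frame of blue_tray above 0.005 m and y of cap_a in the frame of blue_tray below -0.005 m)) and distance of each of flask, bottle from where it was at the start of the episode below 0.02 m); the robot touches nothing.
It fails at once if the conical flask is pushed more than 20 mm or tipped (distance of flask from where it was at the start of the episode above 0.02 m or angle between flask's own z axis and vertical above 0.25 rad).
It fails at once if the reagent bottle is pushed more than 20 mm or tipped (distance of bottle from where it was at the start of the episode above 0.02 m or angle between bottle's own z axis and vertical above 0.25 rad).
It fails at once if a glass vial falls freely with its underside more than 45 mm above the bench (height (world z) of vial_a above 0.045 m and contact force between vial_a and anything else below 0.005 N).
It fails at once if a glass vial falls freely with its underside more than 45 mm above the bench (height (world z) of vial_b above 0.045 m and contact force between vial_b and anything else below 0.005 N).
It also fails if it takes over 112 s, if anything falls off the work surface, if the arm or the gripper's body presses on something with over 40 N, if the wrist force passes 120 N, or if a joint passes its speed limit or range.

## Working session

There is one attempt and no reset: what is moved stays moved. The work goes in short steps, Python scripts to look and compute and a shell command to move; the robot and the scene stay as the last step left them, time stands still between calls to the robot, and variables do not carry over. Pictures are saved under pics/ and viewed, at most 14 in all, crops included, and the job is handed in when it is done.

```bash
ls; mkdir -p pics; python3 - <<'E'
from bench import bot, camrig, telemetry, finish_job
import cv2
s=telemetry.observe();print(s['clock'],s['position'],s['ee_rot'],s['gripper_width'])
for n in('top','side'):
    d=camrig.snapshot(n);cv2.imwrite(f'pics/{n}0.png',cv2.resize(d['frame'][:,:,::-1],(800,600),interpolation=cv2.INTER_CUBIC))
    print(n,d['fx'],d['fy'],d['cx'],d['cy'],d['k1'],d['R'],d['t'])
d=camrig.snapshot('wrist');print(d['tool_from_camera'],d['fx'],d['k1'])
E
```

```text
bench.py
pics
steer.py
0.0 [0.30006706 0.60446166 0.24956069] [-3.14044509e+00 -2.43460374e-05  2.68079361e+00] 0.9982324625760847
top 457.8412842186401 457.8412842186401 255.90170443963927 190.89045513636376 0.03833581167438434 [[ 0.00401596 -0.99992383  0.0116704 ]
 [-0.99492908 -0.00516824 -0.10044604]
 [ 0.10049871 -0.01120783 -0.99487406]] [-0.00579692  0.51741694  1.38563821]
side 437.33809762619785 437.33809762619785 258.92237975155876 190.8618807699792 -0.08954220800403936 [[ 0.90248775 -0.43069299 -0.00440585]
 [-0.26838458 -0.55432218 -0.78784303]
 [ 0.33687621  0.71220114 -0.61586034]] [-0.4649495   0.18661953  1.02436238]
[[-3.12902493e-04 -9.57728799e-01 -2.87672468e-01  7.31932950e-02]
 [ 9.99999783e-01 -4.66330084e-04  4.64817949e-04 -1.12671341e-03]
 [-5.79319863e-04 -2.87672261e-01  9.57728738e-01 -1.24164297e-01]
 [ 0.00000000e+00  0.00000000e+00  0.00000000e+00  1.00000000e+00]] 269.0765533566178 0.007996577929663332
```

View pics/top0.png

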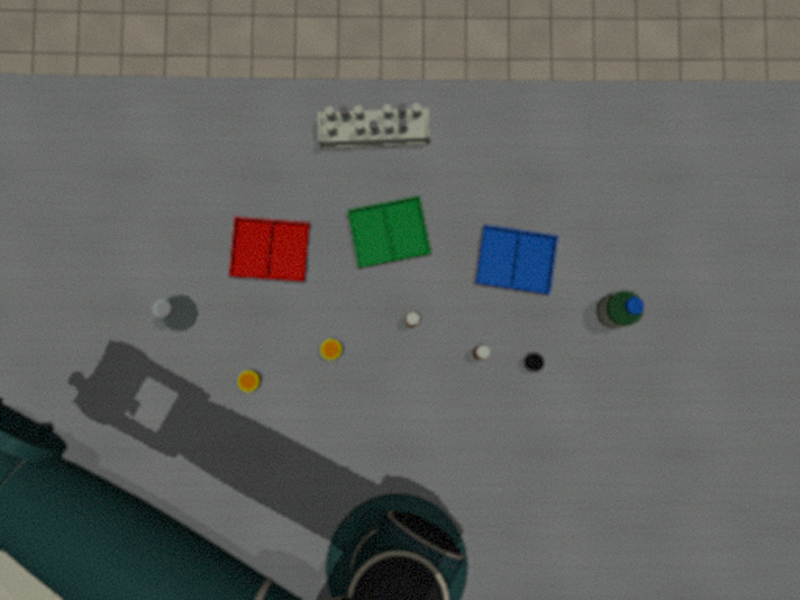

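View pics/side0.png

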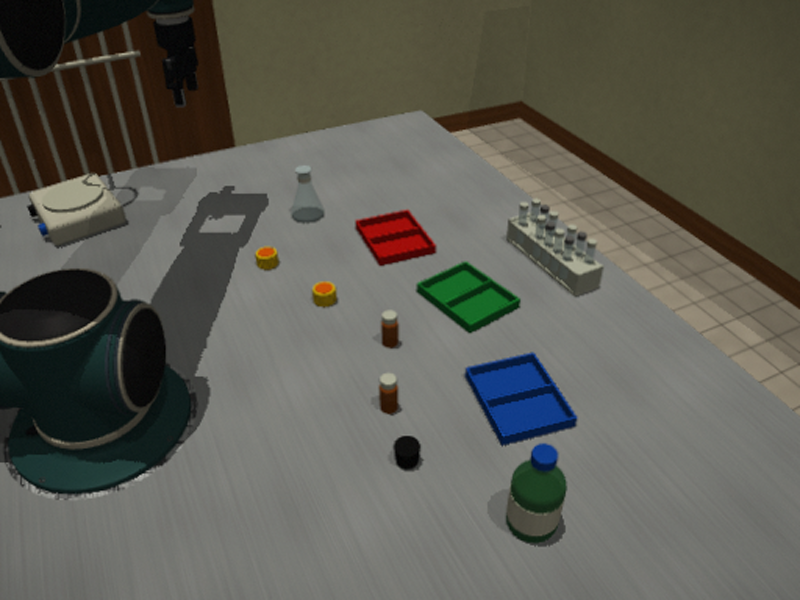

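The top view shows the vial lids at (413,319) and (483,352), the cap discs at (331,349) and (249,381), and the stopper at (534,361). The trays are red (270,250), green (390,232) and blue (516,260), with the flask at about (180,310) and the bottle at about (620,308). I'll refine these with colour blobs in both views.

```bash
cat > h.py <<'E'
import numpy as np,cv2
from scipy.spatial.transform import Rotation as Ro
from bench import bot, camrig, telemetry, finish_job
def ray(d,uv):
    K=np.array([[d['fx'],0,d['cx']],[0,d['fy'],d['cy']],[0,0,1.]])
    p=cv2.undistortPoints(np.array([[uv]],float),K,np.array([d['k1'],0,0,0.]))[0,0]
    if 'R' in d: R=np.array(d['R']);return -R.T@np.array(d['t']),R.T@np.r_[p,1]
    T=d['T'];return T[:3,3],T[:3,:3]@np.r_[p,1]
def at(d,uv,z):
    o,v=ray(d,uv);return o+v*(z-o[2])/v[2]
def snap(n):
    s=telemetry.observe();d=camrig.snapshot(n)
    if n=='wrist':
        T=np.eye(4);T[:3,:3]=Ro.from_euler('xyz',s['ee_rot']).as_matrix();T[:3,3]=s['position']
        d['T']=T@np.array(d['tool_from_camera'])
    return d
def blobs(d,lo,hi,amin=15):
    m=cv2.inRange(cv2.cvtColor(d['frame'],cv2.COLOR_RGB2HSV),lo,hi)
    n,l,st,c=cv2.connectedComponentsWithStats(m)
    return [(c[i],st[i],(l==i).astype(np.uint8)) for i in range(1,n) if st[i][4]>=amin]
E
python3 - <<'E'
from h import *
np.set_printoptions(precision=4,suppress=True)
for n in('top','side'):
    d=snap(n)
    for k,lo,hi,z,a in(('cap',(5,150,100),(35,255,255),.028,20),('lid',(0,0,120),(180,90,255),.062,15),('blk',(0,0,0),(180,255,40),.032,40)):
        for c,st,_ in blobs(d,lo,hi,a):
            if st[4]<400 and 120<c[1]<320 : print(n,k,c,st[2:],at(d,c,z))
    for k,lo,hi in(('red',(0,150,60),(5,255,255)),('green',(50,120,60),(75,255,255)),('blue',(100,150,60),(120,255,255))):
        for c,st,m in blobs(d,lo,hi,600):
            ct=cv2.findContours(m,0,2)[0];ct=max(ct,key=cv2.contourArea)
            h=cv2.convexHull(ct)
            P=np.array([at(d,p,.02)[:2] for p in h[:,0].astype(float)],np.float32)
            r=cv2.minAreaRect(P);print(n,k,r)
E
```

```text
top cap [211.6549 223.1761] [ 14  13 142] [0.4175 0.1313 0.028 ]
top cap [158.6871 243.4898] [ 14  14 147] [0.3555 0.2905 0.028 ]
top lid [100.2667 196.0667] [ 8 11 45] [0.4959 0.4602 0.062 ]
top lid [263.566  203.3585] [ 9  8 53] [ 0.4764 -0.0261  0.062 ]
top lid [309.2698 224.7619] [ 9  9 63] [ 0.413  -0.1627  0.062 ]
top blk [341.1556 231.4889] [11 10 90] [ 0.3939 -0.2635  0.032 ]
top red ((0.6156257390975952, 0.25748229026794434), (0.14905841648578644, 0.11822069436311722), 86.15017700195312)
top green ((0.6525838971138, 0.019890643656253815), (0.1186433956027031, 0.14693060517311096), 11.473456382751465)
top blue ((0.597963273525238, -0.2344033122062683), (0.14652258157730103, 0.1178012415766716), 81.5906982421875)
side cap [169.9767 161.6977] [13  8 86] [0.3515 0.2874 0.028 ]
side cap [206.9652 184.7304] [ 15  10 115] [0.4133 0.1281 0.028 ]
side lid [ 95.8393 123.8125] [ 18   8 112] [0.1783 0.57   0.062 ]
side lid [400.2424 123.8485] [11  7 33] [1.0957 0.1213 0.062 ]
side lid [377.7222 128.7778] [10  6 18] [1.0059 0.1272 0.062 ]
side lid [386.3611 127.9722] [12  6 36] [1.0353 0
[... 980 characters left out ...]
54  0.062 ]
side lid [ 27.8676 216.0294] [ 61  15 136] [-0.058   0.1613  0.062 ]
side lid [ 26.2586 315.1552] [17 10 58] [-0.0778 -0.1624  0.062 ]
side lid [ 60.8092 319.5038] [ 30  21 131] [-0.0134 -0.2021  0.062 ]
side blk [289.7966 202.1525] [21 17 59] [ 0.5847 -0.0464  0.032 ]
side blk [260.2064 289.2171] [ 16  22 281] [ 0.3859 -0.2776  0.032 ]
side red ((0.6080614924430847, 0.24390938878059387), (0.17194661498069763, 0.125616654753685), 86.01546478271484)
side green ((0.649652898311615, 0.016832247376441956), (0.12012908607721329, 0.1514839231967926), 11.504236221313477)
side blue ((0.5929101705551147, -0.24420404434204102), (0.16186511516571045, 0.12327563017606735), 81.67950439453125)
```

Top and side agree to about 4 mm, and the tray rectangles match the stated sizes.

| Item | Position (x, y) | Yaw (rad) |
|---|---|---|
| Cap | (0.415, 0.130) | – |
| Cap | (0.354, 0.289) | – |
| Vial | (0.476, -0.026) | – |
| Vial | (0.413, -0.163) | – |
| Stopper | (0.393, -0.264) | – |
| Red tray | (0.616, 0.257) | -0.067 |
| Green tray | (0.653, 0.020) | +0.20 |
| Blue tray | (0.598, -0.234) | -0.147 |

I'll work at yaw π/2, so tool x is world +y, tool y is world +x and tool z is down. The fingers then close along the long side of the bays.

Careful with the scale: shifts go in shares of 750 mm and turns go in shares of 120 degrees. That gives: -0.259 m / 0.75 = -0.3453, 0.13 m / 0.75 = 0.1733, 1.11 rad / 2.0944 = 0.53.

```bash
python3 steer.py '[[[-0.252, -0.3453, 0.1733], [0, 0, 0.53]], [[-0.252, -0.3453, 0.1733], [0, 0, 0.53]], [[-0.252, -0.3453, 0.1733], [0, 0, 0.53]], [[-0.252, -0.3453, 0.1733], [0, 0, 0.53]], [[-0.252, -0.3453, 0.1733], [0, 0, 0.53]], [[-0.252, -0.3453, 0.1733], [0, 0, 0.53]], [[-0.252, -0.3453, 0.1733], [0, 0, 0.53]], [[-0.252, -0.3453, 0.1733], [0, 0, 0.53]], [[-0.252, -0.3453, 0.1733], [0, 0, 0.53]], [[-0.252, -0.3453, 0.1733], [0, 0, 0.53]]]' 1.0 30; python3 - <<'E'
from h import *
s=telemetry.observe();print(s['position'],s['ee_rot'])
d=snap('wrist');cv2.imwrite('pics/w0.png',cv2.resize(d['frame'][:,:,::-1],(800,600)))
for c,st,_ in blobs(d,(5,150,100),(35,255,255),60): print(c,st,at(d,c,.028))
for c,st,_ in blobs(d,(5,150,100),(17,255,255),60): print('o',c,st,at(d,c,.028))
E
```

```text
clock: 1.5
position: [0.3542, 0.2892, 0.1205]
ee_rot: [-3.142, -0.0, 1.573]
ft_force: [0.4, -0.3, -0.2]
gripper_width: 0.997
gripper_force: 0.0
[0.35416017 0.28922919 0.12045741] [-3.14158836e+00 -3.84136473e-05  1.57253186e+00]
[250.26031921 197.0104568 ] [ 226  173   49   48 1817] [0.35223161 0.29103608 0.028     ]
[305.32631579 318.67368421] [295 313  16  14  95] [0.40601513 0.16606572 0.028     ]
o [250.14299333 198.59294566] [ 232  181   37   36 1049] [0.35213143 0.28962547 0.028     ]
```

View pics/w0.png

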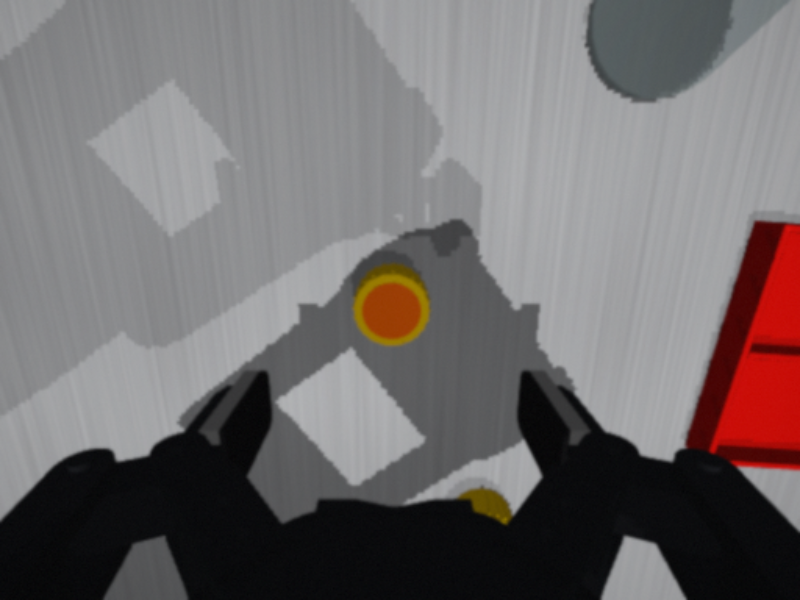

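The wrist view has the cap disc at (391,310), which maps to (0.352, 0.290) and lies centred between the jaws. I'll descend, grip and lift.

Converted, 0.1 m / 0.75 = 0.1333, 0.085 m / 0.75 = 0.1133.

```bash
python3 steer.py '[[[0, -0.0027, 0.0667], [0, 0, 0]], [[0, -0.0027, 0.1133], [0, 0, 0]], [[0, -0.0027, 0.1333], [0, 0, 0]], [[0, -0.0027, 0.1333], [0, 0, 0]]]' 1.0 | tail -3
python3 steer.py '[[[0, 0, 0], [0, 0, 0]], [[0, 0, 0], [0, 0, 0]], [[0, 0, 0], [0, 0, 0]], [[0, 0, 0], [0, 0, 0]], [[0, 0, 0], [0, 0, 0]], [[0, 0, 0], [0, 0, 0]]]' 0.0 30
python3 steer.py '[[[0, 0, -0.04], [0, 0, 0]], [[0, 0, -0.1067], [0, 0, 0]], [[0, 0, -0.1067], [0, 0, 0]]]'
```

```text
ft_force: [0.1, -0.1, 0.2]
gripper_width: 1.002
gripper_force: 0.0
clock: 2.8
position: [0.3527, 0.2889, 0.0214]
ee_rot: [3.14, -0.001, 1.571]
ft_force: [-1.6, -2.2, 7.1]
gripper_width: 0.481
gripper_force: 29.8
clock: 3.18
position: [0.3537, 0.2896, 0.1045]
ee_rot: [3.136, -0.004, 1.571]
ft_force: [0.7, 0.0, -1.2]
gripper_width: 0.478
gripper_force: 30.6
```

Converted, -0.487 m / 0.75 = -0.6493, 0.251 m / 0.75 = 0.3347.

```bash
python3 steer.py '[[[-0.0267, 0.0133, 0], [0, 0, 0]], [[-0.6493, 0.3347, 0], [0, 0, 0]], [[-0.6493, 0.3347, 0], [0, 0, 0]], [[-0.6493, 0.3347, 0], [0, 0, 0]], [[-0.6493, 0.3347, 0], [0, 0, 0]], [[-0.6493, 0.3347, 0], [0, 0, 0]], [[-0.6493, 0.3347, 0], [0, 0, 0]], [[-0.6493, 0.3347, 0], [0, 0, 0]], [[-0.6493, 0.3347, 0], [0, 0, 0]], [[-0.6493, 0.3347, 0], [0, 0, 0]]]'
python3 steer.py '[[[-0.6493, 0.3347, 0], [0, 0, 0]], [[0, 0, 0], [0, 0, 0]]]' | head -0; python3 - <<'E'
from h import *
s=telemetry.observe();print(s['position'],s['ee_rot'],s['gripper_width'])
d=snap('wrist');cv2.imwrite('pics/w1.png',cv2.resize(d['frame'][:,:,::-1],(800,600)))
E
```

```text
clock: 4.42
position: [0.6038, -0.2013, 0.0991]
ee_rot: [-3.141, -0.0, 1.569]
ft_force: [0.7, 0.3, -0.5]
gripper_width: 0.478
gripper_force: 30.6
[ 0.60502963 -0.20333423  0.09481925] [-3.13541416e+00 -1.60503060e-03  1.56491691e+00] 0.48081191096444587Exception ignored on flushing sys.stdout:
BrokenPipeError: [Errno 32] Broken pipe
```

View pics/w1.png

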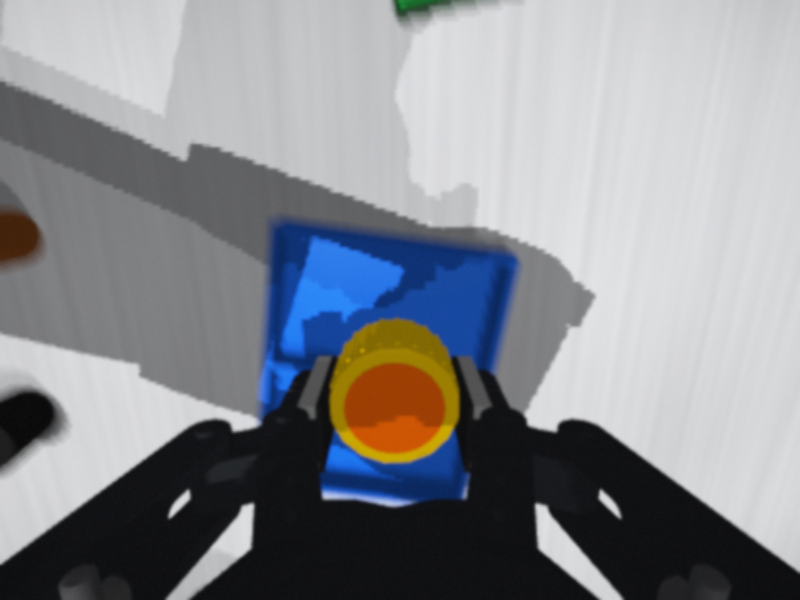

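The cap is held level above the blue tray's + bay: disc at (394,405), tray corners at (270,220) and (518,258). That stray command came back to its start, so I'll let the arm settle, then lower.

```bash
python3 steer.py '[[[0, 0, 0], [0, 0, 0]], [[0, 0, 0], [0, 0, 0]]]'
```

```text
clock: 4.97
position: [0.6034, -0.1986, 0.1005]
ee_rot: [3.141, 0.0, 1.571]
ft_force: [0.4, 0.7, 0.1]
gripper_width: 0.479
gripper_force: 30.7
```

Converted, 0.076 m / 0.75 = 0.1013, 0.072 m / 0.75 = 0.096.

```bash
python3 steer.py '[[[0, 0, 0.0533], [0, 0, 0]], [[0, 0, 0.0867], [0, 0, 0]], [[0, 0, 0.096], [0, 0, 0]], [[0, 0, 0.1013], [0, 0, 0]], [[0, 0, 0.1013], [0, 0, 0]]]'
python3 steer.py '[[[0, 0, 0], [0, 0, 0]], [[0, 0, 0], [0, 0, 0]], [[0, 0, 0], [0, 0, 0]]]' 0.7
python3 steer.py '[[[0, 0, -0.0267], [0, 0, 0]], [[0, 0, -0.1], [0, 0, 0]], [[0, 0, -0.1], [0, 0, 0]]]'
```

```text
clock: 5.6
position: [0.6037, -0.1987, 0.0252]
ee_rot: [3.14, 0.0, 1.571]
ft_force: [-0.2, 0.6, 1.2]
gripper_width: 0.48
gripper_force: 30.7
clock: 5.98
position: [0.6034, -0.1985, 0.0246]
ee_rot: [3.141, 0.0, 1.571]
ft_force: [-0.5, -0.6, 0.6]
gripper_width: 0.701
gripper_force: 0.0
clock: 6.35
position: [0.6053, -0.1992, 0.1057]
ee_rot: [3.134, 0.003, 1.571]
ft_force: [-0.4, 0.3, -0.3]
gripper_width: 0.7
gripper_force: 0.0
```

Converted, 0.328 m / 0.75 = 0.4373, -0.189 m / 0.75 = -0.252.

```bash
python3 steer.py '[[[0.4373, -0.252, 0], [0, 0, 0]], [[0.4373, -0.252, 0], [0, 0, 0]], [[0.4373, -0.252, 0], [0, 0, 0]], [[0.4373, -0.252, 0], [0, 0, 0]], [[0.4373, -0.252, 0], [0, 0, 0]], [[0.4373, -0.252, 0], [0, 0, 0]], [[0.4373, -0.252, 0], [0, 0, 0]], [[0.4373, -0.252, 0], [0, 0, 0]], [[0.4373, -0.252, 0], [0, 0, 0]]]' 1.0; python3 - <<'E'
from h import *
s=telemetry.observe();print(s['position'],s['ee_rot'])
d=snap('wrist')
for c,st,_ in blobs(d,(5,150,60),(17,255,255),60): print('o',c,st,at(d,c,.028))
E
```

```text
clock: 7.48
position: [0.4149, 0.1287, 0.0995]
ee_rot: [3.141, 0.0, 1.569]
ft_force: [0.2, 0.2, 0.8]
gripper_width: 0.993
gripper_force: 0.0
[0.41486267 0.12867529 0.09950783] [3.14146221e+00 1.50594448e-04 1.56939185e+00]
o [251.76250993 205.84193805] [ 232  187   41   39 1259] [0.41424482 0.13011532 0.028     ]
```

Converted, 0.079 m / 0.75 = 0.1053, 0.07 m / 0.75 = 0.0933.

```bash
python3 steer.py '[[[0, 0, 0.0533], [0, 0, 0]], [[0, 0, 0.0933], [0, 0, 0]], [[0, 0, 0.1053], [0, 0, 0]], [[0, 0, 0.1053], [0, 0, 0]]]' 1.0 | tail -3
python3 steer.py '[[[0, 0, 0], [0, 0, 0]], [[0, 0, 0], [0, 0, 0]], [[0, 0, 0], [0, 0, 0]], [[0, 0, 0], [0, 0, 0]], [[0, 0, 0], [0, 0, 0]], [[0, 0, 0], [0, 0, 0]]]' 0.0 30
python3 steer.py '[[[0, 0, -0.04], [0, 0, 0]], [[0, 0, -0.1067], [0, 0, 0]], [[0, 0, -0.1067], [0, 0, 0]]]' | tail -2
python3 steer.py '[[[-0.0267, 0.0133, 0], [0, 0, 0]], [[-0.5333, 0.2387, 0], [0, 0, 0]], [[-0.5333, 0.2387, 0], [0, 0, 0]], [[-0.5333, 0.2387, 0], [0, 0, 0]], [[-0.5333, 0.2387, 0], [0, 0, 0]], [[-0.5333, 0.2387, 0], [0, 0, 0]], [[-0.5333, 0.2387, 0], [0, 0, 0]], [[-0.5333, 0.2387, 0], [0, 0, 0]], [[-0.5333, 0.2387, 0], [0, 0, 0]], [[-0.5333, 0.2387, 0], [0, 0, 0]]]'
```

```text
ft_force: [0.6, 0.7, -0.0]
gripper_width: 1.001
gripper_force: 0.0
clock: 8.78
position: [0.4147, 0.1297, 0.0212]
ee_rot: [3.14, -0.0, 1.571]
ft_force: [-1.2, -2.2, 6.8]
gripper_width: 0.478
gripper_force: 30.0
gripper_width: 0.481
gripper_force: 30.6
clock: 10.4
position: [0.5928, -0.2699, 0.0994]
ee_rot: [-3.141, -0.001, 1.571]
ft_force: [-0.6, 0.4, -0.0]
gripper_width: 0.482
gripper_force: 30.6
```

Converted, 0.076 m / 0.75 = 0.1013, 0.072 m / 0.75 = 0.096.

```bash
python3 steer.py '[[[0, 0, 0.0533], [0, 0, 0]], [[0, 0, 0.0867], [0, 0, 0]], [[0, 0, 0.096], [0, 0, 0]], [[0, 0, 0.1013], [0, 0, 0]], [[0, 0, 0.1013], [0, 0, 0]]]'
python3 steer.py '[[[0, 0, 0], [0, 0, 0]], [[0, 0, 0], [0, 0, 0]], [[0, 0, 0], [0, 0, 0]]]' 0.7 | tail -2
python3 steer.py '[[[0, 0, -0.0267], [0, 0, 0]], [[0, 0, -0.1], [0, 0, 0]], [[0, 0, -0.1], [0, 0, 0]], [[0, 0, -0.1], [0, 0, 0]]]' | head -2
python3 steer.py '[[[0.0093, -0.2653, 0], [0, 0, 0]], [[0.0093, -0.2653, 0], [0, 0, 0]], [[0.0093, -0.2653, 0], [0, 0, 0]], [[0.0093, -0.2653, 0], [0, 0, 0]], [[0.0093, -0.2653, 0], [0, 0, 0]], [[0.0093, -0.2653, 0], [0, 0, 0]]]' 1.0; python3 - <<'E'
from h import *
s=telemetry.observe();print(s['position'],s['ee_rot'])
d=snap('wrist');cv2.imwrite('pics/w2.png',cv2.resize(d['frame'][:,:,::-1],(800,600)))
E
```

```text
clock: 11.02
position: [0.5936, -0.2703, 0.0253]
ee_rot: [3.141, 0.001, 1.571]
ft_force: [0.1, -0.1, -0.2]
gripper_width: 0.481
gripper_force: 30.6
gripper_width: 0.7
gripper_force: 0.0
clock: 11.9
position: [0.5934, -0.2705, 0.1004]
clock: 12.65
position: [0.3952, -0.2635, 0.0993]
ee_rot: [-3.142, -0.0, 1.571]
ft_force: [-0.0, -0.0, 0.7]
gripper_width: 1.003
gripper_force: 0.0
[ 0.39520523 -0.26352862  0.0992766 ] [-3.14155733e+00 -2.16604154e-04  1.57112566e+00]
```

View pics/w2.png

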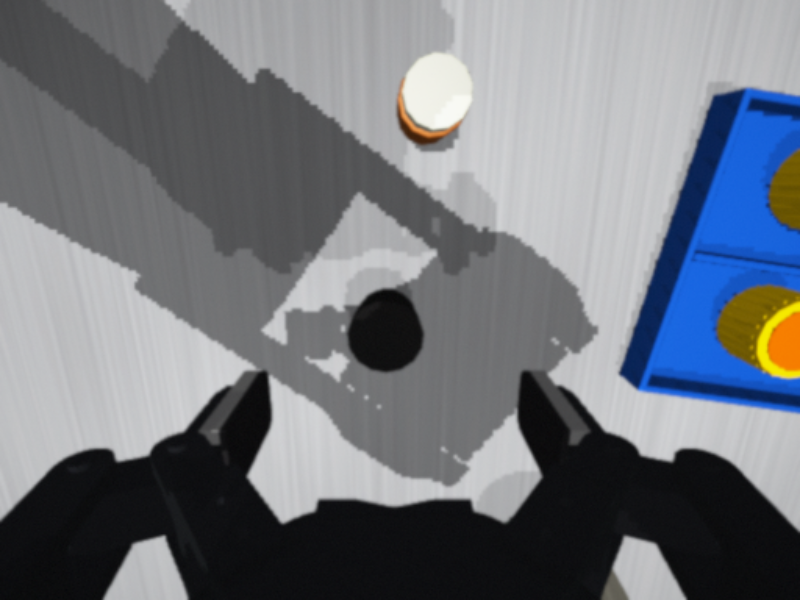

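The stopper's top is centred at about (387,335) and the near vial's lid at (435,92). Both caps stand in separate blue bays.

```bash
python3 - <<'E'
from h import *
d=snap('wrist');f=lambda u,v:((u+.5)/1.5625-.5,(v+.5)/1.5625-.5)
print(at(d,f(387,335),.032),at(d,f(435,92),.062))
E
```

```text
[ 0.39129988 -0.2671561   0.032     ] [ 0.40899871 -0.16443094  0.062     ]
```

Converted, 0.078 m / 0.75 = 0.104, -0.002 m / 0.75 = -0.0027.

```bash
python3 steer.py '[[[-0.004, -0.0027, 0.0533], [0, 0, 0]], [[-0.004, -0.0027, 0.0933], [0, 0, 0]], [[-0.004, -0.0027, 0.104], [0, 0, 0]], [[-0.004, -0.0027, 0.104], [0, 0, 0]]]' 1.0 | tail -3
python3 steer.py '[[[0, 0, 0], [0, 0, 0]], [[0, 0, 0], [0, 0, 0]], [[0, 0, 0], [0, 0, 0]], [[0, 0, 0], [0, 0, 0]], [[0, 0, 0], [0, 0, 0]], [[0, 0, 0], [0, 0, 0]]]' 0.0 30
python3 steer.py '[[[0, 0, -0.04], [0, 0, 0]], [[0, 0, -0.1067], [0, 0, 0]], [[0, 0, -0.1067], [0, 0, 0]]]' | tail -2
python3 steer.py '[[[0.0267, 0.0267, 0], [0, 0, 0]], [[0.3333, 0.3573, 0], [0, 0, 0]], [[0.3333, 0.3573, 0], [0, 0, 0]], [[0.3333, 0.3573, 0], [0, 0, 0]], [[0.3333, 0.3573, 0], [0, 0, 0]], [[0.3333, 0.3573, 0], [0, 0, 0]], [[0.3333, 0.3573, 0], [0, 0, 0]], [[0.3333, 0.3573, 0], [0, 0, 0]], [[0.3333, 0.3573, 0], [0, 0, 0]], [[0.3333, 0.3573, 0], [0, 0, 0]]]'
```

```text
ft_force: [0.3, 0.5, 0.2]
gripper_width: 1.002
gripper_force: 0.0
clock: 14.0
position: [0.3926, -0.2667, 0.0222]
ee_rot: [3.141, 0.001, 1.571]
ft_force: [-0.8, 1.6, 5.6]
gripper_width: 0.421
gripper_force: 29.5
gripper_width: 0.419
gripper_force: 30.1
clock: 15.62
position: [0.6597, -0.0172, 0.1013]
ee_rot: [-3.142, 0.0, 1.57]
ft_force: [-0.5, 0.2, 0.6]
gripper_width: 0.418
gripper_force: 30.2
```

Converted, 0.0765 m / 0.75 = 0.102, 0.072 m / 0.75 = 0.096.

```bash
python3 steer.py '[[[0, 0, 0.0533], [0, 0, 0]], [[0, 0, 0.0867], [0, 0, 0]], [[0, 0, 0.096], [0, 0, 0]], [[0, 0, 0.102], [0, 0, 0]], [[0, 0, 0.102], [0, 0, 0]]]'
python3 steer.py '[[[0, 0, 0], [0, 0, 0]], [[0, 0, 0], [0, 0, 0]], [[0, 0, 0], [0, 0, 0]]]' 0.65 | tail -2
python3 steer.py '[[[0, 0, -0.0267], [0, 0, 0]], [[0, 0, -0.1067], [0, 0, 0]], [[0, 0, -0.1267], [0, 0, 0]], [[0, 0, -0.1267], [0, 0, 0]]]' | head -2
python3 steer.py '[[[-0.0133, -0.248, 0], [0, 0, 0]], [[-0.0133, -0.248, 0], [0, 0, 0]], [[-0.0133, -0.248, 0], [0, 0, 0]], [[-0.0133, -0.248, 0], [0, 0, 0]], [[-0.0133, -0.248, 0], [0, 0, 0]], [[-0.0133, -0.248, 0], [0, 0, 0]]]' 1.0; python3 - <<'E'
from h import *
s=telemetry.observe();print(s['position'],s['ee_rot'])
d=snap('wrist');cv2.imwrite('pics/w3.png',cv2.resize(d['frame'][:,:,::-1],(800,600)))
for c,st,_ in blobs(d,(0,0,140),(60,60,255),60): print(c,st,at(d,c,.062))
E
```

```text
clock: 16.25
position: [0.6607, -0.0166, 0.0258]
ee_rot: [3.14, 0.0, 1.571]
ft_force: [-0.5, -0.3, -0.3]
gripper_width: 0.424
gripper_force: 30.2
gripper_width: 0.645
gripper_force: 0.0
clock: 17.12
position: [0.6609, -0.0164, 0.122]
clock: 17.88
position: [0.475, -0.0264, 0.1193]
ee_rot: [-3.141, -0.0, 1.571]
ft_force: [0.5, -0.5, 0.2]
gripper_width: 0.997
gripper_force: 0.0
[ 0.47496877 -0.0263892   0.11930386] [-3.14053578e+00 -1.20413140e-04  1.57096410e+00]
[250.32311978 217.94428969] [235 204  32  29 718] [ 0.47324443 -0.0291209   0.062     ]
```

View pics/w3.png

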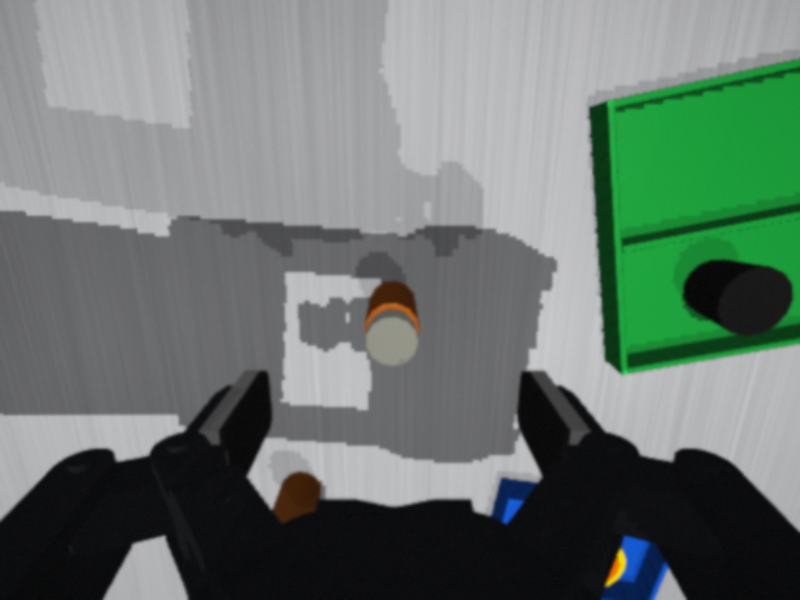

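The stopper stands in the green tray's near bay at (740,298). The vial lid is at (391,341), which maps to (0.473, -0.029). I'll keep the lift low for this vial.

Converted, 0.092 m / 0.75 = 0.1227, 0.04 m / 0.75 = 0.0533.

```bash
python3 steer.py '[[[-0.0027, 0, 0.0533], [0, 0, 0]], [[-0.0027, 0, 0.1], [0, 0, 0]], [[-0.0027, 0, 0.1227], [0, 0, 0]], [[-0.0027, 0, 0.1227], [0, 0, 0]]]' 1.0 | tail -3
python3 steer.py '[[[0, 0, 0], [0, 0, 0]], [[0, 0, 0], [0, 0, 0]], [[0, 0, 0], [0, 0, 0]], [[0, 0, 0], [0, 0, 0]], [[0, 0, 0], [0, 0, 0]], [[0, 0, 0], [0, 0, 0]], [[0, 0, 0], [0, 0, 0]]]' 0.0 30
python3 steer.py '[[[0, 0, -0.0133], [0, 0, 0]], [[0, 0, -0.0333], [0, 0, 0]], [[0, 0, -0.0467], [0, 0, 0]], [[0, 0, -0.0467], [0, 0, 0]]]'
python3 steer.py '[[[0.0267, 0.0133, 0], [0, 0, 0]], [[0.08, 0.04, 0], [0, 0, 0]], [[0.1333, 0.0733, 0], [0, 0, 0]], [[0.1867, 0.1067, 0], [0, 0, 0]], [[0.24, 0.1333, 0], [0, 0, 0]], [[0.2933, 0.16, 0], [0, 0, 0]], [[0.32, 0.18, 0], [0, 0, 0]], [[0.332, 0.1853, 0], [0, 0, 0]], [[0.332, 0.1853, 0], [0, 0, 0]]]'
```

```text
ft_force: [-0.2, -0.3, -0.0]
gripper_width: 0.999
gripper_force: 0.0
clock: 19.3
position: [0.4746, -0.0285, 0.0285]
ee_rot: [3.141, 0.0, 1.571]
ft_force: [-2.3, -0.8, 6.2]
gripper_width: 0.319
gripper_force: 29.4
clock: 19.8
position: [0.4748, -0.0285, 0.064]
ee_rot: [3.14, 0.0, 1.571]
ft_force: [0.1, -0.2, -0.5]
gripper_width: 0.319
gripper_force: 29.6
clock: 20.92
position: [0.6129, 0.2204, 0.0623]
ee_rot: [-3.141, 0.0, 1.571]
ft_force: [-0.4, -0.6, -0.9]
gripper_width: 0.316
gripper_force: 29.6
```

Converted, 0.0315 m / 0.75 = 0.042, 0.029 m / 0.75 = 0.0387.

```bash
python3 steer.py '[[[0, 0, 0.02], [0, 0, 0]], [[0, 0, 0.032], [0, 0, 0]], [[0, 0, 0.0387], [0, 0, 0]], [[0, 0, 0.042], [0, 0, 0]], [[0, 0, 0.042], [0, 0, 0]]]'
python3 steer.py '[[[0, 0, 0], [0, 0, 0]], [[0, 0, 0], [0, 0, 0]], [[0, 0, 0], [0, 0, 0]]]' 0.6 | tail -2
python3 steer.py '[[[0, 0, -0.0267], [0, 0, 0]], [[0, 0, -0.08], [0, 0, 0]], [[0, 0, -0.12], [0, 0, 0]], [[0, 0, -0.12], [0, 0, 0]]]' | head -2
python3 steer.py '[[[-0.512, -0.2693, 0], [0, 0, 0]], [[-0.512, -0.2693, 0], [0, 0, 0]], [[-0.512, -0.2693, 0], [0, 0, 0]], [[-0.512, -0.2693, 0], [0, 0, 0]], [[-0.512, -0.2693, 0], [0, 0, 0]], [[-0.512, -0.2693, 0], [0, 0, 0]], [[-0.512, -0.2693, 0], [0, 0, 0]], [[-0.512, -0.2693, 0], [0, 0, 0]], [[-0.512, -0.2693, 0], [0, 0, 0]], [[-0.512, -0.2693, 0], [0, 0, 0]]]' 1.0; python3 - <<'E'
from h import *
d=snap('wrist')
for c,st,_ in blobs(d,(0,0,140),(60,60,255),60): print(c,st,at(d,c,.062))
d=snap('top');cv2.imwrite('pics/top1.png',cv2.resize(d['frame'][100:240,130:380,::-1],(800,448),interpolation=cv2.INTER_CUBIC))
E
```

```text
clock: 21.55
position: [0.6134, 0.2205, 0.0316]
ee_rot: [3.141, -0.0, 1.571]
ft_force: [-0.3, -0.9, 0.2]
gripper_width: 0.319
gripper_force: 29.8
gripper_width: 0.598
gripper_force: 0.0
clock: 22.42
position: [0.6145, 0.221, 0.1258]
clock: 23.68
position: [0.4117, -0.1625, 0.1213]
ee_rot: [-3.141, -0.0, 1.572]
ft_force: [-0.4, -0.1, 0.9]
gripper_width: 1.003
gripper_force: 0.0
[250.10402219 215.59778086] [235 201  31  30 721] [ 0.40986604 -0.16424297  0.062     ]
```

View pics/top1.png

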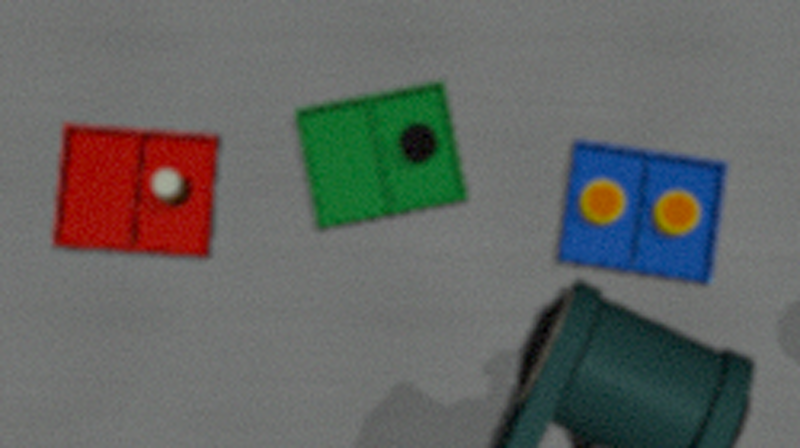

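Six objects are where expected: one vial in red at (167,184), the stopper in green at (418,143), and caps in both blue bays at (602,202) and (677,211). The second vial has to go around the standing one.

Converted, 0.0935 m / 0.75 = 0.1247, 0.075 m / 0.75 = 0.1.

```bash
python3 steer.py '[[[-0.0013, -0.0013, 0.0533], [0, 0, 0]], [[-0.0013, -0.0013, 0.1], [0, 0, 0]], [[-0.0013, -0.0013, 0.1247], [0, 0, 0]], [[-0.0013, -0.0013, 0.1247], [0, 0, 0]]]' 1.0 | tail -3
python3 steer.py '[[[0, 0, 0], [0, 0, 0]], [[0, 0, 0], [0, 0, 0]], [[0, 0, 0], [0, 0, 0]], [[0, 0, 0], [0, 0, 0]], [[0, 0, 0], [0, 0, 0]], [[0, 0, 0], [0, 0, 0]], [[0, 0, 0], [0, 0, 0]]]' 0.0 30
python3 steer.py '[[[0, 0, -0.0133], [0, 0, 0]], [[0, 0, -0.0333], [0, 0, 0]], [[0, 0, -0.0467], [0, 0, 0]], [[0, 0, -0.0467], [0, 0, 0]]]'
python3 steer.py '[[[0.0267, 0.0067, 0], [0, 0, 0]], [[0.0933, 0.02, 0], [0, 0, 0]], [[0.16, 0.0333, 0], [0, 0, 0]], [[0.2267, 0.0467, 0], [0, 0, 0]], [[0.2933, 0.06, 0], [0, 0, 0]], [[0.36, 0.0733, 0], [0, 0, 0]], [[0.4267, 0.0867, 0], [0, 0, 0]], [[0.4933, 0.1, 0], [0, 0, 0]], [[0.5467, 0.1067, 0], [0, 0, 0]], [[0.5867, 0.12, 0], [0, 0, 0]]]'
```

```text
ft_force: [-0.8, -0.5, 0.1]
gripper_width: 1.002
gripper_force: 0.0
clock: 25.15
position: [0.4106, -0.1645, 0.0285]
ee_rot: [3.141, 0.0, 1.571]
ft_force: [-1.5, 1.3, 6.2]
gripper_width: 0.322
gripper_force: 29.4
clock: 25.65
position: [0.4107, -0.1646, 0.064]
ee_rot: [3.14, 0.001, 1.571]
ft_force: [-0.5, -0.1, -0.5]
gripper_width: 0.32
gripper_force: 29.6
clock: 26.9
position: [0.4999, 0.2773, 0.0622]
ee_rot: [-3.141, 0.0, 1.572]
ft_force: [0.0, -0.9, -0.3]
gripper_width: 0.316
gripper_force: 29.6
```

Commanded position is now about (0.500, 0.276). The remaining shift to (0.618, 0.294) is +0.018 in tool x and +0.118 in tool y.

Converted, 0.118 m / 0.75 = 0.1573, 0.018 m / 0.75 = 0.024.

```bash
python3 steer.py '[[[0.024, 0.0267, 0], [0, 0, 0]], [[0.024, 0.08, 0], [0, 0, 0]], [[0.024, 0.1333, 0], [0, 0, 0]], [[0.024, 0.1573, 0], [0, 0, 0]], [[0.024, 0.1573, 0], [0, 0, 0]]]' | head -2
python3 steer.py '[[[0, 0, 0.02], [0, 0, 0]], [[0, 0, 0.032], [0, 0, 0]], [[0, 0, 0.0387], [0, 0, 0]], [[0, 0, 0.042], [0, 0, 0]], [[0, 0, 0.042], [0, 0, 0]]]'
python3 steer.py '[[[0, 0, 0], [0, 0, 0]], [[0, 0, 0], [0, 0, 0]], [[0, 0, 0], [0, 0, 0]]]' 0.6 | tail -2
python3 steer.py '[[[0, 0, -0.0267], [0, 0, 0]], [[0, 0, -0.08], [0, 0, 0]], [[0, 0, -0.16], [0, 0, 0]], [[0, 0, -0.2], [0, 0, 0]]]' | head -2
python3 steer.py '[[[-0.3333, -0.24, 0], [0, 0, 0]], [[-0.3333, -0.24, 0], [0, 0, 0]], [[-0.3333, -0.24, 0], [0, 0, 0]], [[-0.3333, -0.24, 0], [0, 0, 0]], [[-0.3333, -0.24, 0], [0, 0, 0]], [[-0.3333, -0.24, 0], [0, 0, 0]], [[-0.3333, -0.24, 0], [0, 0, 0]]]' | head -2; python3 - <<'E'
from h import *
d=snap('top');cv2.imwrite('pics/top2.png',cv2.resize(d['frame'][90:240,80:430,::-1],(800,343),interpolation=cv2.INTER_CUBIC))
d=snap('side');cv2.imwrite('pics/side2.png',cv2.resize(d['frame'][60:360,150:400,::-1],(500,600),interpolation=cv2.INTER_CUBIC))
E
```

```text
clock: 27.52
position: [0.6187, 0.2933, 0.0618]
clock: 28.15
position: [0.6183, 0.2937, 0.0316]
ee_rot: [3.141, -0.0, 1.571]
ft_force: [0.2, 0.2, -0.7]
gripper_width: 0.318
gripper_force: 29.6
gripper_width: 0.601
gripper_force: 0.0
clock: 29.02
position: [0.6189, 0.2939, 0.1869]
clock: 29.9
position: [0.4386, 0.0437, 0.1826]
```

View pics/top2.png

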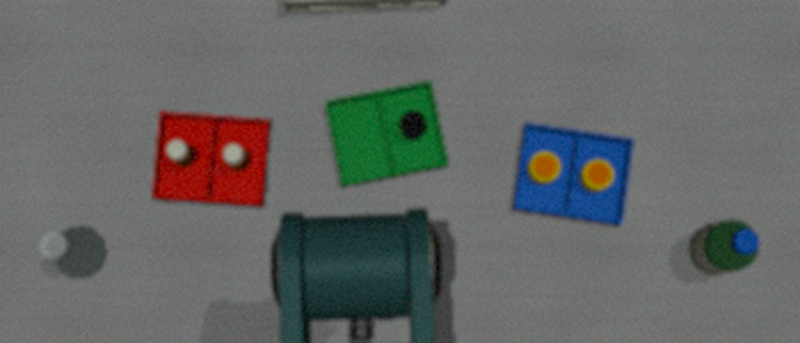

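View pics/side2.png

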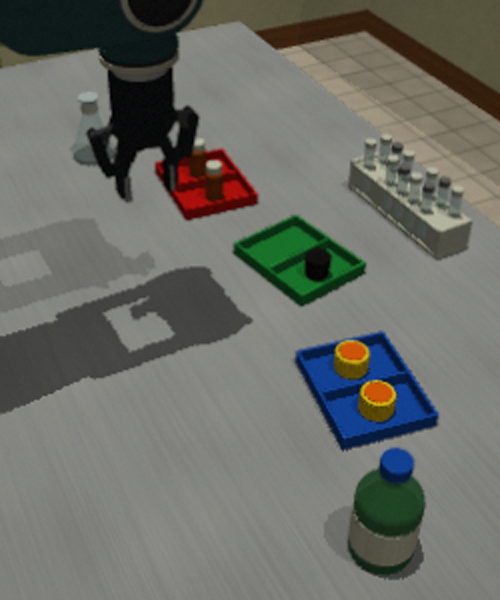

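Both views show everything placed and upright. The vial lids are at (178,150) and (234,154) in red, the stopper is at (412,124) in green, and the caps are at (544,166) and (597,174) in blue. The flask and bottle stand where they were, and the gripper is clear.

```bash
python3 steer.py '[[[0, 0, 0], [0, 0, 0]], [[0, 0, 0], [0, 0, 0]]]' | head -1; python3 -c "
from bench import bot, camrig, telemetry, finish_job
print(finish_job())"
```

```text
clock: 30.25
the job is handed in; nothing more can be done
None
```

I handed the job in at about 30 s: each vial stands in its own red bay, each cap lies in its own blue bay, the stopper is in the green tray, and the flask and bottle were not touched; the hand-in gave no verdict, so this rests on my last camera views.

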